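Open the rusk tub with the pinch lid

TASK

Open the rusk tub whose lid has the two orange buttons: pinch the two buttons together to free the catch, lift the lid straight off, and set it down (do not drop it) right side up in the middle of the round green mat, then let go. The tub stays standing where it is, and the look-alike tub with blue buttons is left alone.

Things in the scene. Friction and masses are not known exactly. Their poses are not given: they have to be found in the camera images.
- lid_grip (a point): Midway between the pinch lid's two orange buttons, 49 mm above the lid's lowest part, z up. The buttons face along the lid's +y and -y: outer faces 60 mm apart (46 pressed home), 24 mm wide in x, from 17 mm below to 13 mm above this point. White square lid plate 104 mm wide, its top 25 mm below this point; the block between the buttons reaches 19 mm above. Loose, 0.11 kg.
- tub: Cream square tub under that lid, 100 x 100 x 95 mm, loose, 0.55 kg. Origin: centre of underside, axes as the lid's; closed, lid_grip is 126 mm above it. The lid's 18 mm plug sits in its mouth. Each button slides in 7 mm against a spring (5.5 N when home) and draws in a hook; both need 4 mm to free the lid. Squeeze home with 20 to 40 N and keep squeezing while lifting.
- mat_top (a point): The centre of the top face of a flat round green mat, 180 mm across, 3 mm thick, fixed to the shelf. z up.
- blue_grip (a point): The same point on the look-alike tub: same size and shape (100 x 100 mm, 145 mm high with its lid and block, point 126 mm above its underside), but with blue buttons. Not to be moved.
There are look-alikes about, which are no part of the job. What is shaped like the tub but purple is not meant.

How it is judged:
By the outcome, as a careful person would: the job done as asked, in the order asked, and still so for the second after the job is handed in, with the robot touching nothing.
It also fails if it takes over 45 s, if anything falls off the work surface, if the arm or the gripper's body presses on something with over 40 N, if the wrist force passes 120 N, or if a joint passes its speed limit or range.

ROBOT

A 7-joint arm with a two-finger parallel gripper is mounted at the origin on the work surface. World frame = base frame: x ahead of the robot, y to its left, z up, the work surface at z = 0. Lengths are in m, angles in rad, forces in N, time in s.
With the tool pointing down it reaches from about 0.425 to 0.925 m from the base axis. Payload 6.8 kg.
Tool frame: the origin (TCP) lies at the very end of the fingers, on their centre line; the grasp point (between the pads) lies 19 mm behind it; z points along the fingers, x is the direction in which the jaws open and shut, and the axes are right-handed (so a half turn about z gives the same grasp; the last joint's range is limited). The gripper opens to 85 mm and grips with 20 to 120 N. Pads are 22 mm wide; open, the fingers measure 114 mm over their backs; the gripper's body (76 mm by 85 mm) begins 54 mm behind the grasp point. The pads swing forward as they close: fully open they stand 13 mm farther back than shut.
Start: joints at [-1.261, 0.477, 0.022, 1.555, -0.011, 1.109, -0.083], TCP at [0.274, 0.617, 0.231] pointing down, gripper open.
Joint ranges: [-2.96, 2.96], [-0.34, 2.1], [-1.41, 1.46], [0.24, 2.44], [-1.37, 4.51], [0.17, 1.92], [-2.96, 2.96]. Speed limits (rad/s): [2.39, 2.39, 3.14, 3.14, 3.14, 3.14, 3.14].

INTERFACE

Orientations are given as a rotation vector (axis times angle).
In Python, from bench import get_obs, imaging, hand_in gives the robot as it stands.
- The arm moves only by the tool send_rows, never from a script. Its argument "motion" is a list of rows, each an object with "dp": the shift along the world's x, y, z in m, a list of three; "rot": the turn, a rotation vector about the world's x, y, z in rad, a list of three; "grip": the finger opening in m, from 0 to 0.0854. In form: [{"dp": [dx, dy, dz], "rot": [ax, ay, az], "grip": grip}, ...]. A call has 1 to 20 rows; each row shifts and turns the pose as measured when the row begins; what a row does not reach is not made up. A row lasts 1/8 s, in which the tool goes at most 62.5 mm and 10.7 degrees, less where a joint would pass 70% of its speed; a pose out of reach is approached as far as the arm can. A call is refused whole if a number of a shift passes 0.0625 or a number of a turn 0.188, either way. A call with a gripper value outside its range is refused whole. The fingers move at their own pace and stop on an object; "grip_force" is the grip in N (left out, the last holds). Time passes only in rows, so rows that do not move let the fingers close. It gives the time, the measured TCP pose, the force and the opening at its end, in the units of the state.
- get_obs(): the state, without advancing time (a new reading comes with each control period).
- imaging.grab_frame(name): name is "scene" or "top" or "wrist"; returns a dict with "img" (400x640x3 uint8, red, green, blue), "fx", "fy", "cx", "cy" (pixels), "R" (3x3) and "t" (3): a world point X has camera coordinates R X + t. Camera axes: x right, y down, z forward; pixel columns grow to the right and rows downward; lengths in m; the calibration is good to about 2 mm. A picture is of the moment at which its call begins. There is no depth.
- hand_in(): hands the job in, once; it reports no verdict.
The state is a dict: "clock": time; "joints": joint angles; "qvel": joint speeds; "tau": joint torques, N m; "tcp_pos": TCP position; "orientation": TCP orientation; "contact_force": force on the tool from outside, world axes, zero at the start; "moment": the same for the moment, N m; "grip_width": finger opening in m.
Only numpy, scipy, OpenCV 4.12 (cv2) and the standard library are available. Lean on these libraries where they do the work, as an engineer would, in place of code of your own. Each camera call takes 0.05 s, during which the arm holds its last target. There are 200 camera calls.

## Working session

There is one attempt and no reset: what is moved stays moved. The work goes in short steps, Python scripts to look and compute and a tool call to move; the robot and the scene stay as the last step left them, time stands still between calls to the robot, and variables do not carry over. Pictures are saved under pics/ and viewed, about 8 in all and at most 12, crops included, and the job is handed in when it is done.

Besides the shell and the picture viewer there is one more tool, called after ">>>" as a command line: name --argument value ..., lists and objects as JSON in quotes. send_rows: Moves the arm, as the interface text tells. Its arguments: {"type":"object","properties":{"motion":{"type":"array","items":{"type":"object","properties":{"dp":{"type":"array","items":{"type":"number"}},"rot":{"type":"array","items":{"type":"number"}},"grip":{"type":"number"}}}},"grip_force":{"type":"number"}},"required":["motion"]}

```bash
mkdir -p pics
cat > h.py <<'E'
import numpy as np, cv2
from bench import get_obs, imaging, hand_in
def grab(n,f):
    d=imaging.grab_frame(n); cv2.imwrite('pics/'+f,d['img'][:,:,::-1]); np.savez('pics/'+f+'.npz',**d); return d
def load(f): return dict(np.load('pics/'+f+'.npz'))
def ray(d,u,v):
    R=d['R'];c=-R.T@d['t'];w=R.T@np.array([(u-d['cx'])/d['fx'],(v-d['cy'])/d['fy'],1]);return c,w
def atz(d,u,v,z):
    c,w=ray(d,u,v);return c+w*(z-c[2])/w[2]
def proj(d,X):
    p=d['R']@np.array(X)+d['t'];return d['fx']*p[0]/p[2]+d['cx'],d['fy']*p[1]/p[2]+d['cy']
E
python3 - <<'E'
from h import *
for n in ['scene','top']:
    d=grab(n,n+'1.png'); print(n,-d['R'].T@d['t'],d['fx'])
print(get_obs())
E
```

```text
scene [1.31138775 0.03931048 1.40345841] 503.0964414623969
top [0.31559972 0.04503098 1.07205212] 362.8851544641922
{'clock': 0.1, 'joints': array([-1.26111212,  0.47774659,  0.02237347,  1.55634615, -0.01149438,
        1.10925329, -0.08307525]), 'qvel': array([ 0.000594  , -0.0029799 ,  0.00096677, -0.00292702, -0.00056519,
        0.00115399, -0.00035184]), 'tau': array([ 5.60705710e-03, -5.97762930e+01,  1.61413930e+00, -2.81958568e+01,
        1.27704887e-02,  4.90369755e-03,  1.80586648e-05]), 'tcp_pos': array([0.27369009, 0.6164583 , 0.23040668]), 'orientation': array([ 2.63297001e+00,  1.71195800e+00, -2.01343785e-03]), 'contact_force': array([ 0.55452591,  0.85770515, -0.18340926]), 'moment': array([ 0.01094272,  0.04858317, -0.03196033]), 'grip_width': 0.08568542284780585}
```

View pics/top1.png

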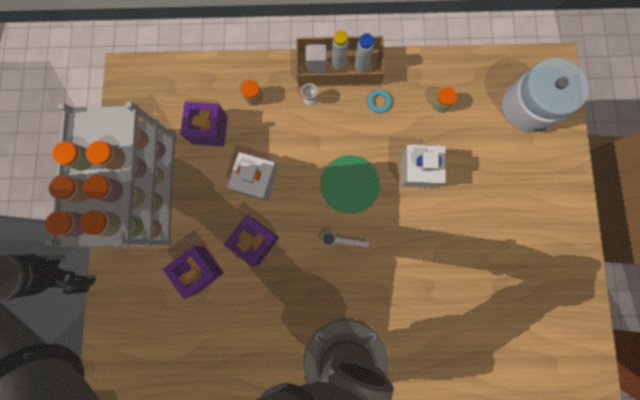

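View pics/scene1.png

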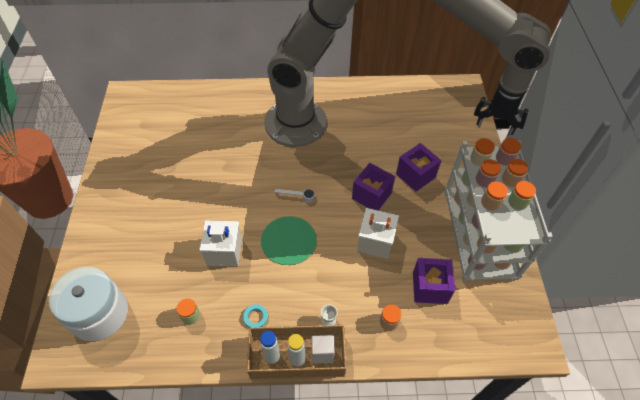

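The target tub (orange buttons) is at about (251,174) in top and (380,230) in scene. The mat is at (350,184) in top, the blue tub at (424,165), and the rack of jars is near the arm. I'll enlarge the target next.

Run:
```python
from h import *
a=cv2.imread('pics/top1.png')[140:210,215:290]; b=cv2.imread('pics/scene1.png')[200:265,350:410]
a=cv2.resize(a,None,fx=8,fy=8,interpolation=cv2.INTER_CUBIC)[:, :400]; b=cv2.resize(b,None,fx=6.5,fy=8,interpolation=cv2.INTER_CUBIC)
h=520; cv2.imwrite('pics/c1.png',np.hstack([a[:h],b[:h]]))
for n,lo,hi in [('top1.png',(40,80,40),(90,255,255)),('scene1.png',(40,80,40),(90,255,255))]:
    d=load(n); m=cv2.inRange(cv2.cvtColor(d['img'],cv2.COLOR_RGB2HSV),lo,hi)
    k,l,s,c=cv2.connectedComponentsWithStats(m)
    i=1+np.argmax(s[1:,4]); 
    # boundary mapped to plane, fit circle
    cs,_=cv2.findContours((l==i).astype('uint8'),0,1); P=np.array([atz(d,p[0][0],p[0][1],.003)[:2] for p in max(cs,key=len)],np.float32)
    print(n,s[i],c[i],atz(d,*c[i],.003),cv2.minEnclosingCircle(P))
d=load('top1.png')
for uv in [(65,105),(110,115),(60,150)]: print(atz(d,*uv,0.25))
```

```text
top1.png [ 321  155   59   59 2638] [349.74298711 183.95034117] [ 0.50659876 -0.02514116  0.003     ] ((0.5073502063751221, -0.025088895112276077), 0.08841604739427567)
scene1.png [ 261  217   56   48 2104] [288.38117871 240.35741445] [ 0.51061418 -0.02586987  0.003     ] ((0.507414698600769, -0.026069840416312218), 0.08962668478488922)
[0.66669483 0.67042502 0.25      ]
[0.63935217 0.55931562 0.25      ]
[0.55517439 0.67203638 0.25      ]
```

View pics/c1.png

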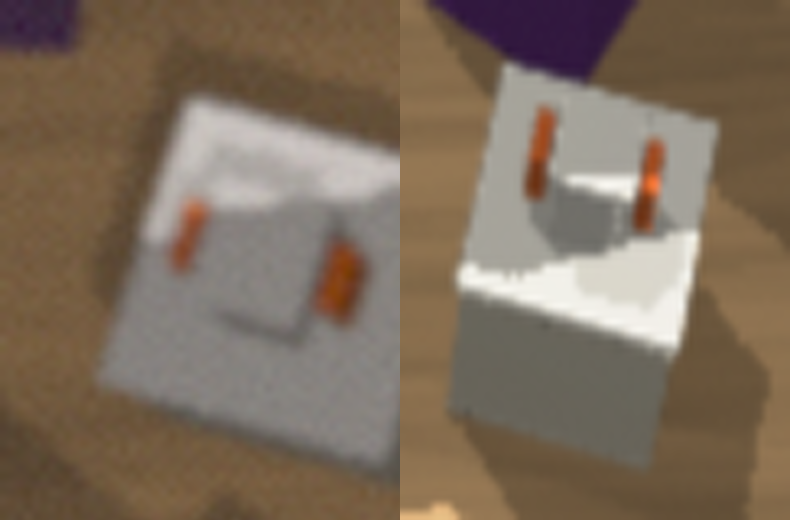

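Crop: in scene, the lid plate corners are at about (505,62), (718,122), (678,352) and (460,288), and the two orange button strips are at (541,152) and (648,186).

Run:
```python
from h import *
d=load('scene1.png')
f=lambda x,y:(350+(x-400)/6.5-.5,200+y/8-.5)
C=np.array([atz(d,*f(*p),.101) for p in [(505,62),(718,122),(678,352),(460,288)]])
print(C, C.mean(0), [np.linalg.norm(C[i]-C[i-1]) for i in range(4)])
E=[C[1]-C[0],C[2]-C[3]];F=[C[0]-C[3],C[1]-C[2]]
print([np.degrees(np.arctan2(e[1],e[0])) for e in E+F])
B=[atz(d,*f(*p),.137) for p in [(541,150),(649,184)]];print(B,np.mean(B,0)); e=B[1]-B[0];print(np.linalg.norm(e),np.degrees(np.arctan2(e[1],e[0])))
t=load('top1.png');g=lambda x,y:(215+x/8-.5,140+y/8-.5)
C=np.array([atz(t,*g(*p),.101) for p in [(190,95),(100,385)]]);e=C[0]-C[1];print(C,np.linalg.norm(e),np.degrees(np.arctan2(e[1],e[0])))
B=[atz(t,*g(*p),.139) for p in [(190,235),(343,282)]];print(B,np.mean(B,0))
from scipy.spatial.transform import Rotation as R
print(R.from_rotvec(get_obs()['orientation']).as_matrix())
```

```text
[[0.45534062 0.21814473 0.101     ]
 [0.48574196 0.3164855  0.101     ]
 [0.58598773 0.28626433 0.101     ]
 [0.55586406 0.18904938 0.101     ]] [0.52073359 0.25248598 0.101     ] [np.float64(0.10464941737744601), np.float64(0.1029327399677627), np.float64(0.10470211837857984), np.float64(0.10177515832821188)]
[np.float64(72.82138578514306), np.float64(72.7835353962545), np.float64(163.85752259233593), np.float64(163.2234763507131)]
[array([0.51860209, 0.22641606, 0.137     ]), array([0.5348052 , 0.27421281, 0.137     ])] [0.52670365 0.25031444 0.137     ]
0.05046850535591316 71.27332555165155
[[0.58566317 0.28690251 0.101     ]
 [0.48447448 0.31558254 0.101     ]] 0.10517459119403903 -15.824385906168867
[array([0.52754996, 0.27646543, 0.139     ]), array([0.51088689, 0.22569086, 0.139     ])] [0.51921843 0.25107814 0.139     ]
[[ 4.05717555e-01  9.13998350e-01 -5.30984527e-04]
 [ 9.13997070e-01 -4.05717879e-01 -1.53555561e-03]
 [-1.61892521e-03  1.37683567e-04 -9.99998680e-01]]
```

Run:
```python
from h import *
t=load('top1.png');s=load('scene1.png')
for a,b in [((99,153),(497,195)),((65,153),(525,194)),((95,223),(485,149)),((129,107),(495,240)),((66,107),(545,238))]:
    c1,w1=ray(t,*a);c2,w2=ray(s,*b)
    k=np.linalg.lstsq(np.c_[w1,-w2],c2-c1,rcond=None)[0];print((c1+k[0]*w1+c2+k[1]*w2)/2,np.linalg.norm(c1+k[0]*w1-c2-k[1]*w2))
for p in [(172,243),(172,135)]:print(atz(t,*p,0.0))
```

```text
[0.5390215  0.55864812 0.27587776] 0.005284554432923483
[0.53962644 0.63456101 0.27874787] 0.005523390312631387
[0.37925588 0.55682827 0.27811372] 0.00010544455153451373
[0.66292638 0.52727405 0.24026881] 0.012067477028082266
[0.66201214 0.6659018  0.24875014] 0.004177373820772136
[0.33915784 0.50228064 0.        ]
[0.66944819 0.51808076 0.        ]
```

>>> send_rows --motion '[{"dp": [0,0,0.035],"rot": [0,0,0],"grip": 0.085},{"dp": [0,0,0.04],"rot": [0,0,0],"grip": 0.085},{"dp": [0,0,0.04],"rot": [0,0,0],"grip": 0.085},{"dp": [0,-0.02,0.02],"rot": [0,0,0],"grip": 0.085},{"dp": [0,-0.04,0],"rot": [0,0,0.02],"grip": 0.085},{"dp": [0.01,-0.045,0],"rot": [0,0,0.02],"grip": 0.085},{"dp": [0.02,-0.045,0],"rot": [0,0,0.02],"grip": 0.085},{"dp": [0.03,-0.045,0],"rot": [0,0,0.02],"grip": 0.085},{"dp": [0.04,-0.045,0],"rot": [0,0,0.02],"grip": 0.085},{"dp": [0.04,-0.04,0],"rot": [0,0,0.02],"grip": 0.085},{"dp": [0.04,-0.04,0],"rot": [0,0,0.01],"grip": 0.085},{"dp": [0.03,-0.03,0],"rot": [0,0,0],"grip": 0.085},{"dp": [0,0,0],"rot": [0,0,0],"grip": 0.085}]' --grip_force 30

```text
clock: 1.72
tcp_pos: [0.4848, 0.2504, 0.3631]
orientation: [2.505, 1.884, -0.016]
contact_force: [-0.2, 1.3, -1.0]
grip_width: 0.0852
```

>>> send_rows --motion '[{"dp": [0.018,0.001,-0.04],"rot": [0,0,0],"grip": 0.085},{"dp": [0.018,0.001,-0.04],"rot": [0,0,0],"grip": 0.085},{"dp": [0,0,-0.03],"rot": [0,0,0],"grip": 0.085},{"dp": [0,0,0],"rot": [0,0,0],"grip": 0.085}]'

```text
clock: 2.22
tcp_pos: [0.5189, 0.256, 0.2498]
orientation: [2.504, 1.891, -0.017]
contact_force: [-0.7, 0.3, 0.1]
grip_width: 0.0853
```

Run:
```python
from h import *
from scipy.spatial.transform import Rotation as R
d=grab('wrist','w1.png');o=get_obs();print(o['tcp_pos'],R.from_rotvec(o['orientation']).as_matrix().round(3))
print(-d['R'].T@d['t'],proj(d,[.521,.252,.126]),proj(d,[.521,.252,.145]))
for s in(1,-1):
  for c in (1,-1): print(proj(d,[.521+s*.03*np.cos(np.radians(73.3))+c*.012*np.sin(np.radians(73.3)),.252+s*.03*np.sin(np.radians(73.3))-c*.012*np.cos(np.radians(73.3)),.139]))
```

```text
[0.51980057 0.25655892 0.2514139 ] [[ 0.273  0.962 -0.003]
 [ 0.962 -0.273 -0.008]
 [-0.009 -0.001 -1.   ]]
[0.44398045 0.27895021 0.39122606] (np.float64(310.3212813319571), np.float64(195.81538898603043)) (np.float64(309.9486693559789), np.float64(202.12828073123111))
(np.float64(342.7144425838085), np.float64(213.04638320074952))
(np.float64(343.920263777944), np.float64(187.75135759335262))
(np.float64(277.1823931516678), np.float64(211.98360621672452))
(np.float64(276.56201268228847), np.float64(186.69128771699653))
```

View pics/w1.png

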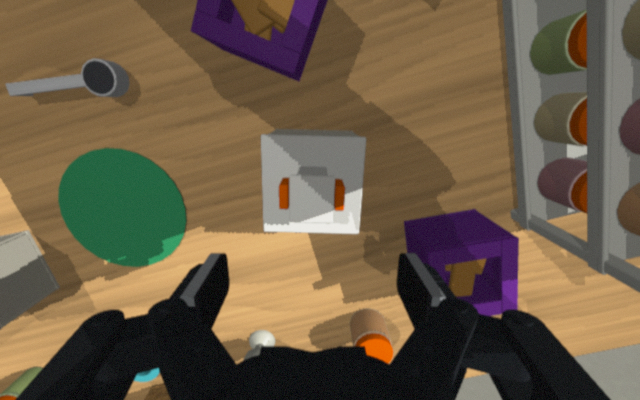

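The wrist view shows the orange buttons at u 279–345, v 177–211, within ~2 px of the prediction. I'll check the yaw in an enlarged crop.

Run:
```python
from h import *
a=cv2.imread('pics/w1.png')[125:240,255:375]
cv2.imwrite('pics/c2.png',cv2.resize(a,None,fx=5,fy=5,interpolation=cv2.INTER_CUBIC))
```

```text
(no output)
```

View pics/c2.png

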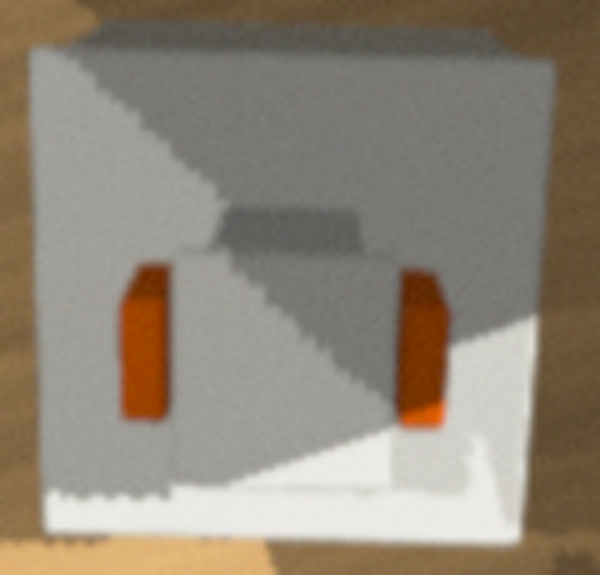

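The crop shows plate corners at (32,48), (553,62), (520,542) and (47,530). The button tops are at x 122–168, y 300–418 (left) and x 398–446, y 308–427 (right).

Run:
```python
from h import *
d=load('w1.png');g=lambda x,y:(255+x/5-.4,125+y/5-.4)
C=np.array([atz(d,*g(*p),.101) for p in [(32,48),(553,62),(520,542),(47,530)]]);print(C.mean(0))
for i,j in [(0,1),(3,2),(0,3),(1,2)]:
  e=C[j]-C[i];print(np.linalg.norm(e),np.degrees(np.arctan2(e[1],e[0])))
B=np.array([atz(d,*g(*p),.139) for p in [(122,300),(122,418),(446,308),(445,427)]]);print(B.mean(0));e=B[2]+B[3]-B[0]-B[1];print(np.linalg.norm(e)/2,np.degrees(np.arctan2(e[1],e[0])))
```

```text
[0.51883938 0.25410254 0.101     ]
0.10121307324355851 72.61867027885978
0.10183425362842519 72.75226291116249
0.10180562184903126 -17.16122358483781
0.10157247246106003 -16.810465399634154
[0.51891009 0.25379171 0.139     ]
0.05827410616726183 72.67682496258347
```

>>> send_rows --motion '[{"dp": [0,-0.003,-0.03],"rot": [0.008,-0.003,-0.022],"grip": 0.085},{"dp": [0,0,-0.03],"rot": [0,0,0],"grip": 0.085},{"dp": [0,0,-0.03],"rot": [0,0,0],"grip": 0.085},{"dp": [0,0,-0.02],"rot": [0,0,0],"grip": 0.085},{"dp": [0,0,0],"rot": [0,0,0],"grip": 0.085}]'

```text
clock: 2.9
tcp_pos: [0.5229, 0.2603, 0.1486]
orientation: [-2.522, -1.87, -0.025]
contact_force: [-0.6, -1.2, 1.0]
grip_width: 0.0851
```

>>> send_rows --motion '[{"dp": [-0.0035,-0.007,0],"rot": [0,0,0],"grip": 0.085},{"dp": [0,0,0],"rot": [0,0,0],"grip": 0.085}]'

```text
clock: 3.15
tcp_pos: [0.5207, 0.2541, 0.152]
orientation: [-2.521, -1.871, -0.032]
contact_force: [-0.2, -1.3, 0.0]
grip_width: 0.0851
```

```bash
cat > st.py <<'E'
from h import *
from scipy.spatial.transform import Rotation as R
for i in range(1):
  o=get_obs();M=R.from_rotvec(o['orientation']).as_matrix();print(o['clock'],o['tcp_pos'],'z',M[:,2].round(4),'yaw',np.degrees(np.arctan2(M[1,0],M[0,0])),o['contact_force'],o['moment'],o['grip_width'],o['joints'])
E
python3 st.py
```

```text
3.15 [0.52069462 0.25411342 0.15195508] z [ 0.0153  0.014  -0.9998] yaw 73.15727360710495 [-0.17117884 -1.32600219  0.00718884] [ 0.02566233  0.02174891 -0.01279894] 0.08511729863214519 [-0.74152443  0.40458321  0.23158501  1.8924329  -0.12775673  0.83799986
  0.83252898]
```

>>> send_rows --motion '[{"dp": [-0.001,-0.001,-0.015],"rot": [-0.012,0.013,0],"grip": 0.085},{"dp": [0,0,-0.015],"rot": [0,0,0],"grip": 0.085},{"dp": [0,0,-0.006],"rot": [0,0,0],"grip": 0.085},{"dp": [0,0,0],"rot": [0,0,0],"grip": 0.085}]'

```text
clock: 3.65
tcp_pos: [0.5198, 0.2534, 0.1141]
orientation: [-2.523, -1.872, -0.004]
contact_force: [0.9, 0.7, 0.4]
grip_width: 0.0851
```

```bash
python3 st.py
```

```text
3.65 [0.51983545 0.25339597 0.11408028] z [ 0.0021  0.0019 -1.    ] yaw 73.16031594526525 [0.92476767 0.6610338  0.44091346] [-0.0176946  -0.03252676  0.01641055] 0.08512283421717577 [-0.73271026  0.46230586  0.2213144   1.90807314 -0.14006079  0.78310128
  0.84221164]
```

>>> send_rows --motion '[{"dp": [0,0,-0.004],"rot": [0,0,0],"grip": 0.085},{"dp": [0,0,0],"rot": [0,0,0],"grip": 0.07},{"dp": [0,0,0],"rot": [0,0,0],"grip": 0.06},{"dp": [0,0,0],"rot": [0,0,0],"grip": 0.05},{"dp": [0,0,0],"rot": [0,0,0],"grip": 0.04},{"dp": [0,0,0],"rot": [0,0,0],"grip": 0.035},{"dp": [0,0,0],"rot": [0,0,0],"grip": 0.035},{"dp": [0,0,0],"rot": [0,0,0],"grip": 0.035}]' --grip_force 32

```text
clock: 4.65
tcp_pos: [0.5206, 0.2535, 0.1118]
orientation: [-2.523, -1.871, -0.007]
contact_force: [0.1, 0.3, 1.6]
grip_width: 0.0438
```

```bash
python3 st.py; python3 -c "
from h import *
grab('wrist','w2.png')"
```

```text
4.65 [0.5205581  0.25349101 0.11180748] z [ 0.0036  0.0031 -1.    ] yaw 73.12603676734858 [0.12094151 0.26326275 1.57191392] [-0.10952839  0.04520669 -0.00336756] 0.043785633383998185 [-0.7312735   0.46562074  0.22044919  1.9092384  -0.14177101  0.77684352
  0.84360562]
```

View pics/w2.png

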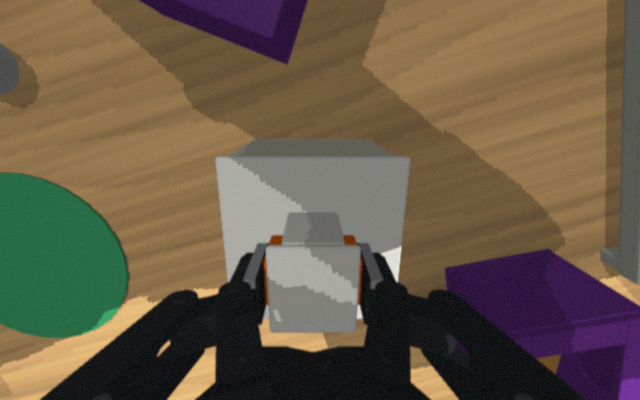

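The fingers straddle the block (u 265–360) with the buttons pressed in on both sides. Lifting straight up, slowly.

>>> send_rows --motion '[{"dp": [0,0,0.004],"rot": [0,0,0],"grip": 0.035},{"dp": [0,0,0.006],"rot": [0,0,0],"grip": 0.035},{"dp": [0,0,0.008],"rot": [0,0,0],"grip": 0.035},{"dp": [0,0,0.01],"rot": [0,0,0],"grip": 0.035},{"dp": [0,0,0.01],"rot": [0,0,0],"grip": 0.035},{"dp": [0,0,0.01],"rot": [0,0,0],"grip": 0.035}]'

```text
clock: 5.45
tcp_pos: [0.5201, 0.2533, 0.1625]
orientation: [-2.523, -1.871, -0.006]
contact_force: [-0.5, -1.0, -1.1]
grip_width: 0.044
```

```bash
python3 st.py; python3 -c "
from h import *
d=grab('scene','s2.png');cv2.imwrite('pics/s2c.png',cv2.resize(d['img'][120:300,300:480,::-1],None,fx=3,fy=3,interpolation=cv2.INTER_CUBIC))"
```

```text
5.45 [0.52011804 0.25328417 0.16254874] z [ 0.0027  0.0025 -1.    ] yaw 73.1315561546011 [-0.45052257 -0.98855165 -1.14830129] [ 0.00163095  0.00665932 -0.00813708] 0.044007597747019345 [-0.74678859  0.39801851  0.23742739  1.87365961 -0.11963487  0.87991283
  0.82519787]
```

View pics/s2c.png

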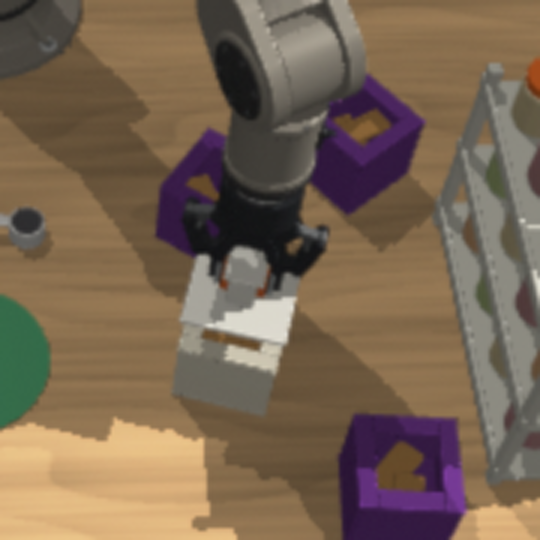

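The lid is free and held level, and the tub still stands with the rusks visible inside. Raising it and carrying it to the mat.

>>> send_rows --motion '[{"dp": [0,0,0.02],"rot": [0,0,0],"grip": 0.035},{"dp": [0,0,0.03],"rot": [0,0,0],"grip": 0.035},{"dp": [0,-0.01,0.02],"rot": [0,0,0],"grip": 0.035},{"dp": [-0.001,-0.025,0],"rot": [0,0,0],"grip": 0.035},{"dp": [-0.002,-0.035,0],"rot": [0,0,0],"grip": 0.035},{"dp": [-0.002,-0.035,0],"rot": [0,0,0],"grip": 0.035},{"dp": [-0.002,-0.035,0],"rot": [0,0,0],"grip": 0.035},{"dp": [-0.002,-0.035,0],"rot": [0,0,0],"grip": 0.035},{"dp": [-0.002,-0.035,0],"rot": [0,0,0],"grip": 0.035},{"dp": [-0.002,-0.035,0],"rot": [0,0,0],"grip": 0.035},{"dp": [0,-0.02,0],"rot": [0,0,0],"grip": 0.035},{"dp": [0,0,0],"rot": [0,0,0],"grip": 0.035}]'

```text
clock: 7.0
tcp_pos: [0.4977, -0.032, 0.2289]
orientation: [-2.529, -1.858, 0.008]
contact_force: [-1.1, -0.2, -1.2]
grip_width: 0.0438
```

```bash
python3 st.py
```

```text
7.0 [ 0.49767118 -0.03198821  0.22892203] z [-6.1e-03 -5.0e-04 -1.0e+00] yaw 72.61100030937632 [-1.06747459 -0.2138232  -1.18061526] [ 0.07780458 -0.03822582  0.00153626] 0.043833336540631006 [-0.40978152  0.19463075  0.40089904  1.98877769 -0.09042762  0.98127596
  1.30243766]
```

>>> send_rows --motion '[{"dp": [0.009,0.006,-0.03],"rot": [0,-0.006,0],"grip": 0.035},{"dp": [0,0,-0.04],"rot": [0,0,0],"grip": 0.035},{"dp": [0,0,-0.04],"rot": [0,0,0],"grip": 0.035},{"dp": [0,0,-0.03],"rot": [0,0,0],"grip": 0.035},{"dp": [0,0,-0.015],"rot": [0,0,0],"grip": 0.035},{"dp": [0,0,0],"rot": [0,0,0],"grip": 0.035}]'

```text
clock: 7.75
tcp_pos: [0.5045, -0.0222, 0.068]
orientation: [-2.527, -1.863, -0.0]
contact_force: [-0.3, -0.8, -0.5]
grip_width: 0.0439
```

```bash
python3 st.py; python3 -c "
from h import *
grab('wrist','w3.png')"
```

```text
7.75 [ 0.5044557  -0.02222064  0.06797799] z [-0.0012  0.002  -1.    ] yaw 72.80754479164614 [-0.25129095 -0.81175444 -0.54050833] [-0.02160481  0.02209731  0.01408531] 0.043865148947526356 [-0.33707184  0.44862139  0.320248    2.10631137 -0.24023167  0.62154889
  1.42078643]
```

View pics/w3.png

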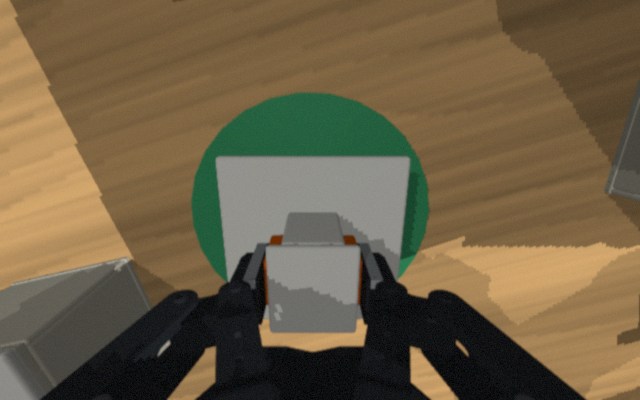

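The lid hangs level over the mat, with green showing evenly left and right of it (mat edges at u 192 and 428, plate 216–411). Lowering gently.

>>> send_rows --motion '[{"dp": [0.0025,-0.003,-0.01],"rot": [0,0,0],"grip": 0.035},{"dp": [0,0,-0.008],"rot": [0,0,0],"grip": 0.035},{"dp": [0,0,-0.004],"rot": [0,0,0],"grip": 0.035},{"dp": [0,0,0],"rot": [0,0,0],"grip": 0.035}]'

```text
clock: 8.3
tcp_pos: [0.5099, -0.0253, 0.0477]
orientation: [2.528, 1.864, 0.009]
contact_force: [0.7, 0.2, -1.1]
grip_width: 0.0439
```

```bash
python3 st.py
```

```text
8.3 [ 0.50989528 -0.0252501   0.04766251] z [ 0.0052  0.003  -1.    ] yaw 72.80801570982825 [ 0.67098125  0.19996878 -1.1213668 ] [0.00816315 0.08072351 0.00601381] 0.04390085272020001 [-0.31213566  0.48873774  0.30026124  2.10622055 -0.26298683  0.57579635
  1.44677498]
```

>>> send_rows --motion '[{"dp": [-0.0025,0,-0.004],"rot": [-0.003,0.005,0],"grip": 0.035},{"dp": [0,0,-0.003],"rot": [0,0,0],"grip": 0.035},{"dp": [0,0,0],"rot": [0,0,0],"grip": 0.035}]'

```text
clock: 8.68
tcp_pos: [0.5074, -0.0252, 0.0405]
orientation: [2.528, 1.864, 0.0]
contact_force: [0.5, -0.0, -1.0]
grip_width: 0.0435
```

```bash
python3 st.py
```

```text
8.675 [ 0.50735416 -0.02518148  0.04047475] z [ 3.e-04 -2.e-04 -1.e+00] yaw 72.81032181604509 [ 0.45295824 -0.00660957 -1.02172048] [ 0.02810588 -0.00090537  0.0248361 ] 0.04348464526787864 [-0.31158653  0.50087026  0.29699573  2.1110013  -0.26565369  0.56406107
  1.44743026]
```

Nearly down, so I'll creep to contact.

>>> send_rows --motion '[{"dp": [0,0,-0.002],"rot": [0,0,0],"grip": 0.035},{"dp": [0,0,0],"rot": [0,0,0],"grip": 0.035}]'

```text
clock: 8.93
tcp_pos: [0.5074, -0.0252, 0.0384]
orientation: [2.528, 1.864, 0.0]
contact_force: [0.2, 0.8, -1.3]
grip_width: 0.044
```

>>> send_rows --motion '[{"dp": [0,0,-0.001],"rot": [0,0,0],"grip": 0.035},{"dp": [0,0,0],"rot": [0,0,0],"grip": 0.035}]'

```text
clock: 9.18
tcp_pos: [0.5076, -0.0252, 0.0378]
orientation: [2.528, 1.864, 0.001]
contact_force: [-1.4, 0.8, 1.4]
grip_width: 0.0436
```

>>> send_rows --motion '[{"dp": [0,0,-0.001],"rot": [0,0,0],"grip": 0.035},{"dp": [0,0,0],"rot": [0,0,0],"grip": 0.035}]'

```text
clock: 9.43
tcp_pos: [0.5077, -0.0252, 0.0379]
orientation: [-2.529, -1.864, -0.002]
contact_force: [-0.2, 1.1, -1.1]
grip_width: 0.0439
```

>>> send_rows --motion '[{"dp": [0,0,-0.002],"rot": [0,0,0],"grip": 0.035},{"dp": [0,0,0],"rot": [0,0,0],"grip": 0.035}]'

```text
clock: 9.68
tcp_pos: [0.5081, -0.0253, 0.0379]
orientation: [-2.529, -1.863, -0.004]
contact_force: [0.9, -0.1, -0.9]
grip_width: 0.0439
```

TCP z no longer falls and has stopped at the predicted 0.038, so the lid is resting on the mat. Releasing.

>>> send_rows --motion '[{"dp": [0,0,0],"rot": [0,0,0],"grip": 0.05},{"dp": [0,0,0],"rot": [0,0,0],"grip": 0.06},{"dp": [0,0,0],"rot": [0,0,0],"grip": 0.07},{"dp": [0,0,0],"rot": [0,0,0],"grip": 0.085},{"dp": [0,0,0],"rot": [0,0,0],"grip": 0.085},{"dp": [0,0,0],"rot": [0,0,0],"grip": 0.085}]'

```text
clock: 10.42
tcp_pos: [0.5083, -0.0252, 0.0373]
orientation: [-2.529, -1.863, -0.004]
contact_force: [-0.6, 0.4, 0.2]
grip_width: 0.0854
```

```bash
python3 st.py
```

```text
10.425 [ 0.50829246 -0.02521373  0.03725441] z [ 0.0017  0.0017 -1.    ] yaw 72.76634557556407 [-0.55007524  0.42420265  0.18673458] [-0.01161133 -0.0005889   0.01196046] 0.08541415884578207 [-0.30601364  0.50702462  0.2919601   2.11072309 -0.27091041  0.55669062
  1.4522436 ]
```

>>> send_rows --motion '[{"dp": [0,0,0.015],"rot": [0,0,0],"grip": 0.085},{"dp": [0,0,0.025],"rot": [0,0,0],"grip": 0.085},{"dp": [0,0,0.04],"rot": [0,0,0],"grip": 0.085},{"dp": [0,0,0.05],"rot": [0,0,0],"grip": 0.085},{"dp": [-0.01,0,0.05],"rot": [0,0,0],"grip": 0.085},{"dp": [-0.02,0,0.03],"rot": [0,0,0],"grip": 0.085},{"dp": [0,0,0],"rot": [0,0,0],"grip": 0.085},{"dp": [0,0,0],"rot": [0,0,0],"grip": 0.085}]'

```text
clock: 11.42
tcp_pos: [0.4768, -0.0263, 0.2596]
orientation: [2.53, 1.86, 0.011]
contact_force: [-0.0, -0.1, 0.7]
grip_width: 0.0852
```

```bash
python3 st.py; python3 -c "
from h import *
d=grab('scene','s3.png');cv2.imwrite('pics/s3c.png',cv2.resize(d['img'][130:330,190:460,::-1],None,fx=2.9,fy=2.9,interpolation=cv2.INTER_CUBIC))"
```

```text
11.425 [ 0.4767875  -0.02627565  0.25964445] z [ 0.0065  0.0033 -1.    ] yaw 72.65579030215982 [-0.01257974 -0.0716663   0.7270689 ] [-0.02399683  0.06370069  0.00265385] 0.08523843959922907 [-0.45816133  0.10957613  0.42052184  2.00496437 -0.05565982  1.03060491
  1.25653504]
```

View pics/s3c.png

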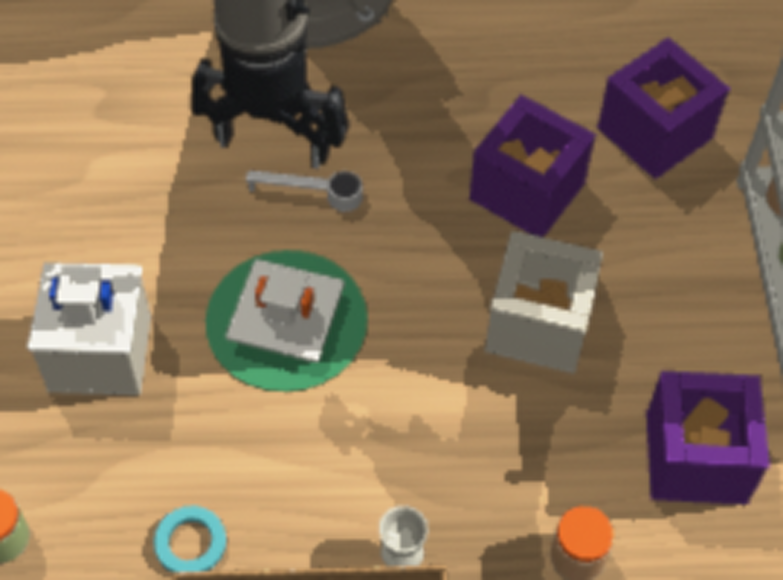

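The lid sits upright on the mat, with its plate centre at about (286,310) in the crop. The open tub stands in place at (545,300), and the blue tub at (90,320) is untouched.

```bash
python3 -c "
from h import *
d=load('s3.png');f=lambda x,y:(190+x/2.9-.4,130+y/2.9-.4)
print(np.mean([atz(d,*f(*p),.027) for p in [(255,258),(345,285),(315,361),(227,336)]],0))
print(np.mean([atz(d,*f(*p),.095) for p in [(512,233),(602,254),(585,330),(491,300)]],0))
print(hand_in())"
```

```text
[ 0.50938815 -0.02584487  0.027     ]
[0.51955792 0.25203504 0.095     ]
the job is handed in; nothing more can be done
None
```

The orange-button lid is off its tub and sitting right side up in the middle of the green mat. I handed the job in at about 11.5 s of the 45 s allowed.

I pinched both buttons home at a 32 N grip setting, lifted the lid straight up and lowered it until it rested on the mat. Then I opened the fingers and raised the arm clear.

- **Lid position:** the last image puts its centre at (0.509, -0.026), about 2 mm from the measured mat centre at (0.507, -0.0255).
- **Tub:** it still stands at (0.520, 0.252), within about 2 mm of where it started.
- **Blue tub:** the last picture shows it standing closed on the same side of the mat. I did not measure its position.
- **Contact when setting down:** the wrist force stayed within about 1.5 N, at noise level, so it gave no clear touch signal. I took contact from the downward motion stopping at the predicted height of 38 mm.

No check failed. The measured finger opening while squeezing was 43.8 mm, against 46 mm expected with the buttons home.

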